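Load an optical cell into the photometer's track

TASK

Stand the optical cell in the photometer's track with its two clear faces towards the lamp and the detector, then slide it along the track until it is pressed lightly but surely against the stop bar, and let go so that it stays there, upright and touching the bar. Glass is delicate: hold the cell only by its two frosted sides, keep the robot off the clear panes, never push the cell hard against the instrument, and leave the jar, the bottle and the flask where they are.

Things in the scene. Friction and masses are not known exactly. Their poses are not given: they have to be found in the camera images.
- cell_mid (a point): Centre (half-way up, 35 mm above the underside) of the loose upright optical cell, 70 mm high, about 0.16 kg. x axis: through its two opaque white frosted sides, 36 mm apart and 36 mm wide, the sides to grip, 12 to 62 mm above the underside. y axis: through its two clear panes. z is up. A half turn makes no difference.
- cell: The same cell; origin at the centre of its underside, same axes. Black square foot 40 x 40 mm, 12 mm high; body 36 x 36 mm above it up to 64 mm, its top a white bridge 18 mm wide from one frosted side to the other with a round black stopper. It waits on a black rubber pad 110 x 110 x 5 mm.
- cell_panes: The two clear panes, fixed between the frosted sides, 34 mm apart over their outsides; origin at the centre of the cell's underside, axes as the cell's. The robot must not touch them.
- photometer: Fixed instrument on a grey base plate 200 (x) x 220 (y) x 12 mm; origin under the plate's centre. White lamp housing (+y side) and black detector housing (-y side), each 75 (x) x 46 (y) mm, up to 90 mm above the bench, centred 20 mm to +x of the origin; their short dark barrels face each other, ends 92 mm apart, and the light runs between them along y.
- beam (a point): Point on the bed of the aluminium track, straight under the light path, midway between lamp and detector, 16 mm above the bench. y: along the light path, +y to the lamp. x: along the track. Two rails 10 mm high, 42 mm apart inside, run from x = -50 to +45 mm; from -50 to -90 mm they flare into an open mouth, 67 mm wide inside at its end. The stop is at the +x end.
- stop_block: Fixed steel block 18 (x) x 36 (y) x 16 mm, origin on the bed, across the +x end of the track. A rigid bar (end: stop_tip) 14 mm wide, 1 to 11 mm above the bed, juts to the mouth and stops the cell's foot. Its setting changes each time and is not measured; feel for it: it stops the cell's centre 51 to 73 mm before this origin. 2 to 10 N on it is plenty; over 18 N breaks it (30 N on the bed).
- jar: Small amber glass jar, 40 mm in diameter, 45 mm high, near the pad; origin at the centre of its underside. To be left alone.
- reagent: White plastic bottle, 44 mm in diameter, 85 mm high; origin at the centre of its underside. To be left alone.
- flask: Dark steel drinking flask, 68 mm in diameter, 190 mm high; origin at the centre of its underside. To be left alone.
Mind the look-alikes: they are no part of the job. What is shaped like the cell but brown or purple is not meant.

How it is judged:
On the way, in this order (a step that is already met when the one before it is completed fails the run):
1. the cell stands upright on the bed of the track, clear faces along the light path (y of cell_mid in the frame of beam between -0.003 and 0.003 m and z of cell_mid in the frame of beam between 0.032 and 0.038 m and angle between the y axis of cell_mid and the y axis of beam, either way round below 0.08 rad and angle between cell_mid's own z axis and vertical below 0.06 rad and x of cell_mid in the frame of beam between -0.085 and 0.016 m), for 0.2 s.
2. standing so, the cell is pressed against the stop bar with at least 1.5 N for 0.2 s (y of cell_mid in the frame of beam between -0.003 and 0.003 m and z of cell_mid in the frame of beam between 0.032 and 0.038 m and angle between the y axis of cell_mid and the y axis of beam, either way round below 0.08 rad and angle between cell_mid's own z axis and vertical below 0.06 rad and contact force between cell and stop_block above 1.5 N), for 0.2 s.
At the end, for the whole second after the job is handed in: The cell stands upright (within 0.06 rad) on the track's bed between the rails (centre within 3 mm of the track's middle line, height within 3 mm), its clear faces square to the light path within 0.08 rad, its foot against the stop bar (gap under 2.5 mm), released and at rest (y of cell_mid in the frame of beam between -0.003 and 0.003 m and z of cell_mid in the frame of beam between 0.032 and 0.038 m and angle between the y axis of cell_mid and the y axis of beam, either way round below 0.08 rad and angle between cell_mid's own z axis and vertical below 0.06 rad and x of cell_mid in the frame of stop_tip between -0.0225 and -0.018 m and linear speed of cell below 0.01 m/s and contact force between cell and the fingers below 0.05 N); the robot touches nothing.
It fails at once if the cell is pushed against the stop with more than 18 N (contact force between cell and stop_block above 18 N).
It fails at once if the cell is pushed against any part of the instrument, its bed included, with more than 30 N (contact force between cell and photometer above 30 N).
It fails at once if the robot touches the clear panes (contact force between cell_panes and the fingers above 0.5 N or contact force between cell_panes and the arm above 0.5 N).
It fails at once if the jar, the bottle or the flask is moved by more than 15 mm (distance of any of jar, reagent, flask from where it was at the start of the episode above 0.015 m).
It also fails if it takes over 53 s, if anything falls off the work surface, if the arm or the gripper's body presses on something with over 40 N, if the wrist force passes 120 N, or if a joint passes its speed limit or range.

ROBOT

A 6-joint arm with a two-finger parallel gripper is mounted at the origin on the work surface. World frame = base frame: x ahead of the robot, y to its left, z up, the work surface at z = 0. Lengths are in m, angles in rad, forces in N, time in s.
With the tool pointing down it reaches from about 0.275 to 1 m from the base axis. Payload 8.4 kg.
Tool frame: the origin (TCP) lies between the finger pads; the fingertips stand 22 mm ahead of it and the grasp point (between the pads) lies 3 mm ahead of it; z points along the fingers, y is the line along which they close (so a half turn about z gives the same grasp; the last joint's range is limited). The gripper opens to 85 mm and grips with 20 to 120 N. Pads are 22 mm wide; open, the fingers measure 114 mm over their backs; the gripper's body (76 mm by 85 mm) begins 54 mm behind the grasp point. The pads swing forward as they close: fully open they stand 13 mm farther back than shut.
Start: joints at [-1.271, 0.353, 1.633, -0, 1.155, -0.002], TCP at [0.186, -0.597, 0.253] pointing down, gripper open.
Joint ranges: [-2.63, 2.63], [-0.92, 2.1], [0.06, 2.66], [-1.3, 4.44], [0, 2.69], [-3.02, 3.02]. Speed limits (rad/s): [2.22, 2.22, 2.79, 3.14, 3.14, 3.14].

INTERFACE

Orientations are given as a rotation vector (axis times angle).
In Python, from station import arm gives the robot as it stands.
- The arm moves only by the shell command python3 -m crank 'ROWS' [FORCE]. ROWS is JSON, a list of rows, each an object with "grip": the finger opening in mm, from 0 to 85.4; "offset": the shift along the tool's x, y, z each as a share of 1 m, from -1 to 1, a list of three; "turn": the turn, a rotation vector about the tool's x, y, z each as a share of 360 degrees, from -1 to 1, a list of three. A call has exactly 5 rows; each row is the pose to reach, as a shift and turn from the pose commanded when the call began, along the tool's axes at that moment, turning the shorter way round; what a row does not reach only later rows make up. A row lasts 1/8 s, in which the tool goes at most 62.5 mm and 10.7 degrees, less where a joint would pass 70% of its speed; a pose out of reach is approached as far as the arm can. A call with a number of a shift or a turn outside -1 to 1 is refused whole. A call with a gripper value outside its range is refused whole. The fingers move at their own pace and stop on an object; FORCE is the grip in N (left out, the last holds). Time passes only in rows, so rows that repeat a pose let the fingers close, or fill a call up. It gives the time, the measured TCP pose, the force, the opening and the grip force at its end, in the units of the state.
- arm.read_state(): the state, without advancing time (a new reading comes with each control period).
- arm.get_image(name): name is "scene" or "top"; returns the picture (420x560x3 uint8, blue, green, red); there is no depth.
- arm.camera_params(name): a dict with "intrinsics" (3x3 intrinsics, pixels), "T" (4x4, takes a point from camera to world coordinates). Camera axes: x right, y up, looking along -z (the intrinsics and any distortion apply to the point x, -y, -z); pixel columns grow to the right and rows downward; lengths in m; the calibration is good to about 2 mm. A picture is of the moment at which its call begins. camera_params takes no time and is no camera call.
- arm.close_job(): hands the job in; it is judged then, once.
Trained networks look in the newest picture that a camera, given by its name, has taken for a name from the list of things; names that differ only in an ending like _2 or _b are one class to them, and where a whole thing is asked for, a point or a joint stands for the part that bears it (a point fixed in the world has none). Each returns a list of dicts, best first, with "confidence" (0 to 1); they miss things now and then, are a little off and sometimes report something else, mostly with a low value. They report only what shows in the picture. A call takes as long as a camera call. They do not tell look-alikes from the thing itself.
- arm.boxes_of(label, camera): "xyz" ([x, y, z] in m, in world coordinates, good to about 4 mm: the middle of the surface that is visible of it).
- arm.outline_of(label, camera): "mask" (420x560 bool, what is visible of it).
- arm.mark_of(label, camera): "xyz" ([x, y, z] in m, in world coordinates, good to about 4 mm: a listed point, or the origin of a listed thing).
The state is a dict: "clock": time; "q": joint angles; "dq": joint speeds; "effort": joint torques, N m; "tool_pos": TCP position; "ee_rot": TCP orientation; "wrist_force": force on the tool from outside, world axes, zero at the start; "moment": the same for the moment, N m; "gripper_width": finger opening in m; "grasp_force": force on a finger pad.
Only numpy, scipy, OpenCV 4.12 (cv2) and the standard library are available. Lean on these libraries where they do the work, as an engineer would, in place of code of your own. Each camera call takes 0.05 s, during which the arm holds its last target. There are 200 camera calls.

## Working session

There is one attempt and no reset: what is moved stays moved. The work goes in short steps, Python scripts to look and compute and a shell command to move; the robot and the scene stay as the last step left them, time stands still between calls to the robot, and variables do not carry over. Pictures are saved under pics/ and viewed, at most 10 in all, crops included, and the job is handed in when it is done.

```bash
mkdir -p pics; ls; python3 - <<'E'
from station import arm
import cv2, numpy as np
for c in("scene","top"):
    cv2.imwrite(f"pics/{c}0.png",arm.get_image(c))
    p=arm.camera_params(c); print(c,np.round(p["intrinsics"],1).tolist(),np.round(p["T"],3).tolist())
    for l in("cell","cell_mid","beam","stop_block","jar","reagent","flask","photometer"):
        try:
            print(l,[(np.round(d["xyz"],3).tolist(),round(d["confidence"],2)) for d in arm.mark_of(l,c)])
        except Exception as e: print(l,e)
s=arm.read_state(); print(s["clock"],s["tool_pos"],s["ee_rot"],s["wrist_force"])
E
```

```text
pics
scene [[420.8, 0.0, 279.8], [0.0, 420.8, 207.4], [0.0, 0.0, 1.0]] [[-0.24, -0.614, 0.752, 1.289], [0.971, -0.133, 0.201, 0.095], [-0.023, 0.778, 0.628, 0.679], [0.0, 0.0, 0.0, 1.0]]
cell [([0.389, -0.223, 0.003], 0.86), ([0.492, -0.214, 0.005], 0.63), ([0.507, -0.084, 0.003], 0.6), ([0.401, -0.109, 0.001], 0.55)]
cell_mid [([0.402, -0.109, 0.032], 0.96), ([0.502, -0.083, 0.035], 0.92), ([0.494, -0.21, 0.042], 0.9), ([0.39, -0.222, 0.034], 0.79), ([0.652, -0.226, -0.003], 0.43)]
beam [([0.596, 0.19, 0.014], 0.66)]
stop_block [([0.653, 0.175, 0.015], 0.76)]
jar [([0.647, -0.222, -0.005], 0.95)]
reagent [([0.578, 0.004, -0.001], 0.7)]
flask [([0.494, -0.443, -0.002], 0.85), ([0.581, 0.003, 0.001], 0.18)]
photometer []
top [[456.2, 0.0, 280.5], [0.0, 456.2, 213.0], [0.0, 0.0, 1.0]] [[0.005, 0.993, -0.118, 0.4], [-1.0, 0.003, -0.019, -0.097], [-0.019, 0.118, 0.993, 1.23], [0.0, 0.0, 0.0, 1.0]]
cell [([0.505, -0.083, 0.004], 0.75), ([0.387, -0.224, -0.0], 0.73), ([0.405, -0.107, 0.0], 0.71), ([0.49, -0.212, 0.003], 0.5)]
cell_mid [([0.391, -0.223, 0.036], 0.83), ([0.403, -0.109, 0.029], 0.74), ([0.492, -0.211, 0.038], 0.68), ([0.503, -0.085, 0.032], 0.52)]
beam [([0.592, 0.191, 0.019], 0.66)]
stop_block [([0.657, 0.182, 0.013], 0.67)]
jar [([0.65, -0.222, 0.001], 0.73)]
reagent [([0.491, -0.209, 0.041], 0.57), ([0.58, 0.0, 0.001], 0.48)]
flask [([0.492, -0.438, -0.0], 0.8)]
photometer [([0.489, -0.212, 0.006], 0.42)]
0.9 [ 0.18577192 -0.59675897  0.25329839] [ 3.10586507e+00  4.72281561e-01 -1.95155602e-06] [-0.4407624   0.84364423  0.11858414]
```

```bash
python3 - <<'E'
import cv2,numpy as np
a=cv2.imread("pics/scene0.png");b=cv2.imread("pics/top0.png")
cv2.imwrite("pics/s1.png",cv2.resize(a,(784,588),interpolation=cv2.INTER_CUBIC))
cv2.imwrite("pics/t1.png",cv2.resize(b,(784,588),interpolation=cv2.INTER_CUBIC))
E
```

```text
(no output)
```

View pics/s1.png

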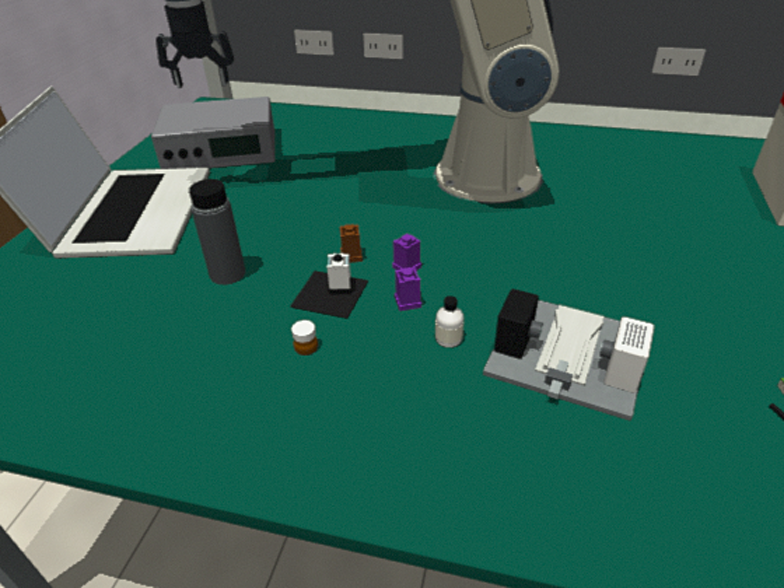

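View pics/t1.png

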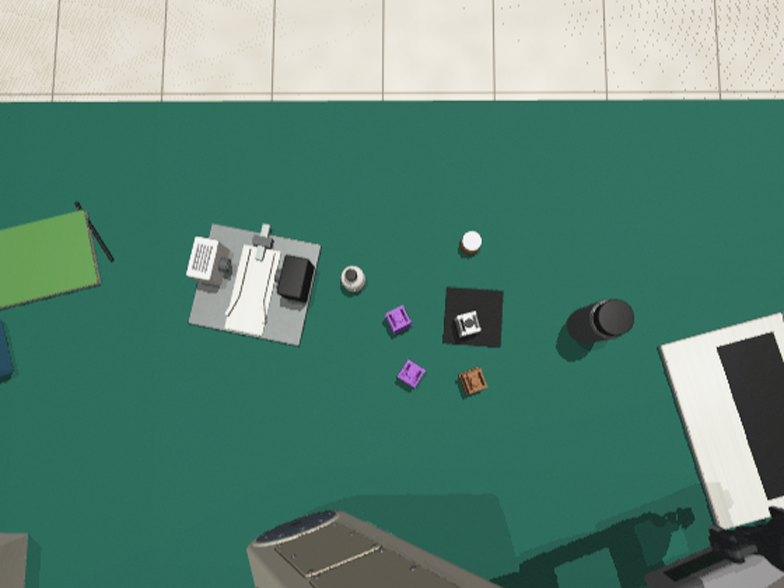

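Top view (784-px pictures): the shapes like the cell are brown (472,380), purple (398,319) and (411,374), and white with a black stopper on the black pad (468,323). The white one fits the description: frosted sides, bridge, and on the pad. The photometer is at (255,285), its track mouth towards the robot and the stop bar at about (263,245). I'll confirm the cell with one enlarged crop.

```bash
python3 - <<'E'
import cv2,numpy as np
b=cv2.imread("pics/top0.png")
c1=cv2.resize(b[205:257,308:364],None,fx=7,fy=7,interpolation=cv2.INTER_CUBIC)   # origin (308,205), x7
c2=cv2.resize(b[154:254,130:234],None,fx=3.8,fy=3.8,interpolation=cv2.INTER_CUBIC) # origin(130,154) x3.8
h=max(c1.shape[0],c2.shape[0])
f=lambda c:cv2.copyMakeBorder(c,0,h-c.shape[0],0,8,cv2.BORDER_CONSTANT)
o=np.hstack([f(c1),f(c2)]);print(c1.shape,c2.shape,o.shape);cv2.imwrite("pics/c1.png",o)
E
```

```text
(364, 392, 3) (380, 395, 3) (380, 803, 3)
```

View pics/c1.png

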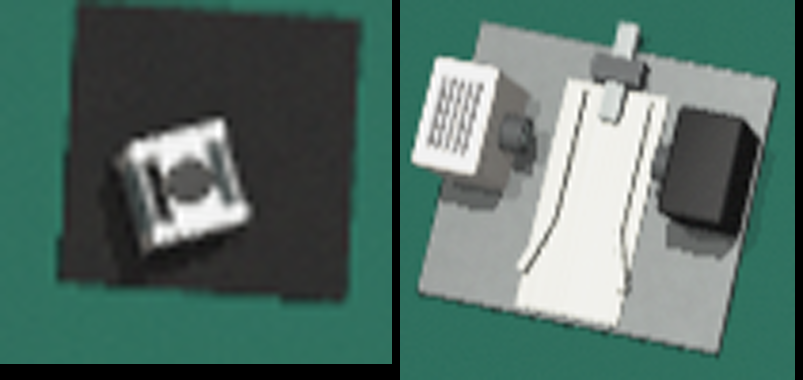

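The crop confirms it: white cell on the pad, stopper at crop (185,180). The bridge runs from upper-left to lower-right, so the frosted sides face roughly ±x world (about 18° yaw) and the panes are left and right. Next I compute poses from the corners.

```bash
cat > h.py <<'E'
import numpy as np,cv2
from station import arm
from scipy.spatial.transform import Rotation as R
def back(cam,uv,z):
    p=arm.camera_params(cam);K=np.array(p["intrinsics"]);T=np.array(p["T"])
    uv=np.atleast_2d(uv).astype(float)
    d=np.c_[uv,np.ones(len(uv))]@np.linalg.inv(K).T*[1,-1,-1]@T[:3,:3].T
    return (T[:3,3]+d*((z-T[2,3])/d[:,2])[:,None])[:,:2]
def proj(cam,X):
    p=arm.camera_params(cam);K=np.array(p["intrinsics"]);T=np.array(p["T"])
    c=(np.atleast_2d(X)-T[:3,3])@T[:3,:3]*[1,-1,-1]; u=c@K.T
    return u[:,:2]/u[:,2:]
def st():
    s=arm.read_state();r=R.from_rotvec(s["ee_rot"]).as_matrix()
    print("t",round(s["clock"],2),"pos",np.round(s["tool_pos"],4),"x",np.round(r[:,0],3),"y",np.round(r[:,1],3),"z",np.round(r[:,2],3),"F",np.round(s["wrist_force"],1),"w",round(s["gripper_width"],4),"g",round(s["grasp_force"],1))
    return s,r
E
python3 - <<'E'
from h import *
g=cv2.cvtColor(cv2.imread("pics/top0.png"),cv2.COLOR_BGR2GRAY)
def cs(crop,o,f,w):
    p=(np.array(crop,float)+.5)/f-.5+o
    return cv2.cornerSubPix(g,p.astype(np.float32)[:,None],(w,w),(-1,-1),(cv2.TERM_CRITERIA_EPS+cv2.TERM_CRITERIA_COUNT,50,.01))[:,0],p
q,p=cs([(80,22),(378,80),(318,352),(18,292)],(130,154),3.8,4)
print(q-p)
w=back("top",q,.012);c=w.mean(0);e=(w[0]-w[3]+w[1]-w[2]);l=(w[0]-w[1]+w[3]-w[2])
print("plate",w.round(4).tolist(),c,np.degrees(np.arctan2(e[1],e[0])),np.degrees(np.arctan2(-l[0],l[1])),np.linalg.norm(e)/2,np.linalg.norm(l)/2)
q,p=cs([(118,155),(220,120),(252,212),(150,250)],(308,205),7,2)
print((q-p).round(2).tolist())
for P in(q,p):
    w=back("top",P,.069);e=(w[0]-w[3]+w[1]-w[2]);l=(w[0]-w[1]+w[3]-w[2])
    print("cell",w.mean(0),np.degrees(np.arctan2(e[1],e[0])),np.degrees(np.arctan2(-l[0],l[1])),np.linalg.norm(e)/2,np.linalg.norm(l)/2)
# white blob
b=cv2.imread("pics/top0.png")[205:257,308:364]; m=(b.min(2)>90).astype(np.uint8)
pts=cv2.findNonZero(m);r=cv2.minAreaRect(pts);print(r, back("top",np.array(r[0])+(308,205),.069))
s,r=st()
E
```

```text
Traceback (most recent call last):
cv2.error: OpenCV(4.12.0) :-1: error: (-5:Bad argument) in function 'cornerSubPix'
> Overload resolution failed:
>  - Layout of the output array corners is incompatible with cv::Mat
>  - Expected Ptr<cv::UMat> for argument 'corners'
```

```bash
python3 - <<'E'
from h import *
g=cv2.cvtColor(cv2.imread("pics/top0.png"),cv2.COLOR_BGR2GRAY)
def cs(crop,o,f,w):
    p=(np.array(crop,float)+.5)/f-.5+o
    return cv2.cornerSubPix(g,np.ascontiguousarray(p.astype(np.float32)[:,None]),(w,w),(-1,-1),(cv2.TERM_CRITERIA_EPS+cv2.TERM_CRITERIA_COUNT,50,.01))[:,0],p
q,p=cs([(80,22),(378,80),(318,352),(18,292)],(130,154),3.8,4)
print((q-p).round(2).tolist())
def an(n,P,z):
    w=back("top",P,z);e=(w[0]-w[3]+w[1]-w[2]);l=(w[0]-w[1]+w[3]-w[2])
    print(n,w.mean(0),np.degrees(np.arctan2(e[1],e[0])),np.degrees(np.arctan2(-l[0],l[1])),np.linalg.norm(e)/2,np.linalg.norm(l)/2)
an("plate",q,.012)
q,p=cs([(118,155),(220,120),(252,212),(150,250)],(308,205),7,2)
print((q-p).round(2).tolist())
an("cell",q,.069);an("cell",p,.069)
b=cv2.imread("pics/top0.png")[205:257,308:364]; m=(b.min(2)>90).astype(np.uint8)
r=cv2.minAreaRect(cv2.findNonZero(m));print(r, back("top",np.array(r[0])+(308,205),.069))
st()
E
```

```text
Traceback (most recent call last):
cv2.error: OpenCV(4.12.0) :-1: error: (-5:Bad argument) in function 'cornerSubPix'
> Overload resolution failed:
>  - Layout of the output array corners is incompatible with cv::Mat
>  - Expected Ptr<cv::UMat> for argument 'corners'
```

```bash
python3 - <<'E'
from h import *
g=cv2.cvtColor(cv2.imread("pics/top0.png"),cv2.COLOR_BGR2GRAY)
def cs(crop,o,f,w):
    p=(np.array(crop,float)+.5)/f-.5+o
    return cv2.cornerSubPix(g,p.astype(np.float32).reshape(-1,1,2).copy(),(w,w),(-1,-1),(3,50,.01)).reshape(-1,2),p
def an(n,P,z):
    w=back("top",P,z);e=(w[0]-w[3]+w[1]-w[2]);l=(w[0]-w[1]+w[3]-w[2])
    print(n,w.mean(0),np.degrees(np.arctan2(e[1],e[0])),np.degrees(np.arctan2(-l[0],l[1])),np.linalg.norm(e)/2,np.linalg.norm(l)/2)
q,p=cs([(80,22),(378,80),(318,352),(18,292)],(130,154),3.8,4)
print((q-p).round(2).tolist())
an("plate",q,.012)
q,p=cs([(118,155),(220,120),(252,212),(150,250)],(308,205),7,2)
print((q-p).round(2).tolist())
an("cell",q,.069);an("cell",p,.069)
b=cv2.imread("pics/top0.png")[205:257,308:364]; m=(b.min(2)>90).astype(np.uint8)
r=cv2.minAreaRect(cv2.findNonZero(m));print(r, back("top",np.array(r[0])+(308,205),.069))
st()
E
```

```text
[[0.52, 0.07], [-0.68, -0.01], [-0.8, -0.01], [-0.1, -0.86]]
plate [0.57425368 0.19457577] -11.302520667718492 -11.425539433878242 0.19771951780323133 0.21707469746573793
[[1.31, -1.26], [0.43, -0.13], [-0.14, 0.08], [0.08, -0.62]]
cell [ 0.4943674 -0.212354 ] 14.387136357185906 17.232778728628187 0.03630911196513166 0.037424305601251165
cell [ 0.49313249 -0.2112747 ] 18.377503567945997 19.882901929676354 0.035889030827571305 0.03950866214746707
((25.907691955566406, 25.661535263061523), (15.436219215393066, 15.787041664123535), 74.74488067626953) [[ 0.49368861 -0.21104863]]
t 0.9 pos [ 0.1858 -0.5968  0.2533] x [ 0.955  0.297 -0.   ] y [ 0.297 -0.955  0.   ] z [ 0. -0. -1.] F [-0.4  0.8  0.1] w 0.0852 g 0.0
```

```bash
python3 -m crank '[{"grip":85,"offset":[0.05,-0.034,0.0],"turn":[0,0,-0.028]},{"grip":85,"offset":[0.1,-0.068,0.01],"turn":[0,0,-0.056]},{"grip":85,"offset":[0.15,-0.102,0.02],"turn":[0,0,-0.084]},{"grip":85,"offset":[0.2,-0.136,0.03],"turn":[0,0,-0.112]},{"grip":85,"offset":[0.25,-0.17,0.04],"turn":[0,0,-0.14]}]' 20; python3 - <<'E'
from h import *
s,r=st()
def plan(p,yaw):
    y=np.array([np.cos(yaw),np.sin(yaw),0]);z=np.array([0,0,-1.]);M=np.c_[np.cross(y,z),y,z]
    print("off",(r.T@(np.array(p)-s["tool_pos"])).round(4),"turn",(R.from_matrix(r.T@M).as_rotvec()/2/np.pi).round(4))
plan((.4935,-.2115,.15),np.radians(17))
E
cat >> h.py <<'E'
def plan(s,r,p,yaw):
    y=np.array([np.cos(yaw),np.sin(yaw),0]);z=np.array([0,0,-1.]);M=np.c_[np.cross(y,z),y,z]
    print("off",(r.T@(np.array(p)-s["tool_pos"])).round(4),"turn",(R.from_matrix(r.T@M).as_rotvec()/2/np.pi).round(4))
E
```

```text
clock: 1.52
tool_pos: [0.375, -0.3587, 0.2133]
ee_rot: [2.604, 1.756, 0.0]
wrist_force: [1.6, -0.4, -0.1]
gripper_width: 0.085
grasp_force: 0.0
t 1.52 pos [ 0.375  -0.3587  0.2133] x [ 0.374  0.927 -0.   ] y [ 0.927 -0.374  0.001] z [ 0.001 -0.001 -1.   ] F [ 1.6 -0.4 -0.1] w 0.085 g 0.0
off [0.1809 0.0547 0.0633] turn [ 1.000e-04  1.000e-04 -1.083e-01]
```

```bash
python3 -m crank '[{"grip":85,"offset":[0.045,0.014,0.016],"turn":[0,0,-0.027]},{"grip":85,"offset":[0.09,0.027,0.032],"turn":[0,0,-0.054]},{"grip":85,"offset":[0.135,0.041,0.048],"turn":[0,0,-0.081]},{"grip":85,"offset":[0.181,0.055,0.063],"turn":[0,0,-0.1083]},{"grip":85,"offset":[0.181,0.055,0.063],"turn":[0,0,-0.1083]}]' 20 >/dev/null; python3 - <<'E'
from h import *
s,r=st(); plan(s,r,(.4935,-.2115,.05),np.radians(17))
arm.get_image("scene"); 
print([(np.round(d["xyz"],4).tolist(),round(d["confidence"],2)) for l in("cell_mid","cell")for d in arm.mark_of(l,"scene")])
p=arm.get_image("top");a=arm.get_image("scene")
q=proj("scene",[.4935,-.2115,.05])[0].astype(int);print(q)
c=a[q[1]-70:q[1]+50,q[0]-70:q[0]+70];cv2.imwrite("pics/g1.png",cv2.resize(c,None,fx=5,fy=5,interpolation=cv2.INTER_CUBIC))
E
```

```text
t 2.15 pos [ 0.4947 -0.2111  0.1493] x [-0.292  0.956  0.001] y [ 0.956  0.292 -0.001] z [-0.001  0.001 -1.   ] F [-0.4 -0.2 -0.6] w 0.085 g 0.0
off [-0.0001 -0.0012  0.0993] turn [-0.0001 -0.0002 -0.0001]
[([0.496, -0.2129, 0.0431], 0.86), ([0.502, -0.0812, 0.0373], 0.7), ([0.3919, -0.2236, 0.0346], 0.7), ([0.4027, -0.1066, 0.0324], 0.62), ([0.3995, -0.1091, 0.0028], 0.92), ([0.3927, -0.2264, 0.0003], 0.91), ([0.5037, -0.0805, -0.0032], 0.65), ([0.4959, -0.2105, 0.0016], 0.62)]
[242 191]
```

View pics/g1.png

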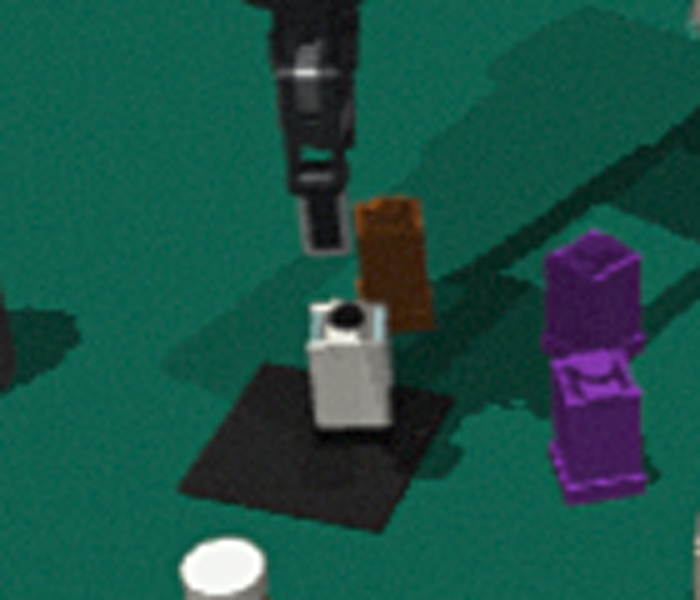

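The gripper is above the white cell, with its near finger at crop (325,215) facing the opaque frosted side at (350,385). I'll descend and grip.

```bash
python3 -m crank '[{"grip":85,"offset":[0,0,0.035],"turn":[0,0,0]},{"grip":85,"offset":[0,0,0.07],"turn":[0,0,0]},{"grip":85,"offset":[0,0,0.099],"turn":[0,0,0]},{"grip":70,"offset":[0,0,0.099],"turn":[0,0,0]},{"grip":55,"offset":[0,0,0.099],"turn":[0,0,0]}]' 20;  python3 -m crank '[{"grip":45,"offset":[0,0,0],"turn":[0,0,0]},{"grip":40,"offset":[0,0,0],"turn":[0,0,0]},{"grip":30,"offset":[0,0,0],"turn":[0,0,0]},{"grip":30,"offset":[0,0,0],"turn":[0,0,0]},{"grip":30,"offset":[0,0,0],"turn":[0,0,0]}]' 30
```

```text
clock: 3.02
tool_pos: [0.4939, -0.2144, 0.0524]
ee_rot: [1.877, 2.518, 0.0]
wrist_force: [-0.8, -0.4, 0.7]
gripper_width: 0.0552
grasp_force: 0.0
clock: 3.65
tool_pos: [0.4941, -0.2138, 0.0523]
ee_rot: [1.875, 2.519, 0.0]
wrist_force: [-1.3, -0.7, 6.5]
gripper_width: 0.0358
grasp_force: 29.8
```

```bash
python3 -m crank '[{"grip":30,"offset":[0,0,-0.01],"turn":[0,0,0]},{"grip":30,"offset":[0,0,-0.04],"turn":[0,0,0]},{"grip":30,"offset":[0,0,-0.08],"turn":[0,0,0]},{"grip":30,"offset":[0,0,-0.12],"turn":[0,0,0]},{"grip":30,"offset":[0,0,-0.15],"turn":[0,0,0]}]' 30 >/dev/null;  python3 - <<'E'
from h import *
s,r=st(); a=np.radians(-11.35)
u=np.array([np.cos(a),np.sin(a)]);b=np.array([.5939,.1907])
t=b-.068*u;print(t)
plan(s,r,(*t,.2),a)
E
```

```text
t 4.28 pos [ 0.4937 -0.2136  0.2037] x [-0.287  0.958 -0.001] y [0.958 0.287 0.001] z [ 0.002 -0.001 -1.   ] F [ 0.   0.1 -1.8] w 0.0357 g 30.4
[0.52722986 0.20408252]
off [0.3904 0.152  0.0035] turn [0.0002 0.0001 0.0779]
```

```bash
python3 -m crank '[{"grip":30,"offset":[0.03,0.012,0],"turn":[0,0,0.006]},{"grip":30,"offset":[0.08,0.031,0],"turn":[0,0,0.016]},{"grip":30,"offset":[0.13,0.051,0],"turn":[0,0,0.026]},{"grip":30,"offset":[0.18,0.07,0],"turn":[0,0,0.036]},{"grip":30,"offset":[0.23,0.09,0],"turn":[0,0,0.046]}]' 30 >/dev/null; python3 -m crank '[{"grip":30,"offset":[0.046,0.023,0],"turn":[0,0,0.01]},{"grip":30,"offset":[0.086,0.046,0],"turn":[0,0,0.02]},{"grip":30,"offset":[0.08,0.03,0],"turn":[0,0,0.032]},{"grip":30,"offset":[0.08,0.03,0],"turn":[0,0,0.032]},{"grip":30,"offset":[0.08,0.03,0],"turn":[0,0,0.032]}]' 30 >/dev/null;  python3 - <<'E'
from h import *
s,r=st(); a=np.radians(-11.35)
u=np.array([np.cos(a),np.sin(a)]);b=np.array([.5939,.1907])
t=b-.068*u
plan(s,r,(*t,.13),a)
E
```

```text
t 5.53 pos [0.5438 0.1124 0.2017] x [0.197 0.98  0.   ] y [ 0.98  -0.197  0.001] z [ 0.001  0.    -1.   ] F [-0.8 -0.2 -1.7] w 0.0357 g 30.8
off [ 0.0866 -0.0343  0.0717] turn [ 0.0001 -0.      0.    ]
```

```bash
python3 -m crank '[{"grip":30,"offset":[0.035,-0.014,0.02],"turn":[0,0,0]},{"grip":30,"offset":[0.07,-0.028,0.05],"turn":[0,0,0]},{"grip":30,"offset":[0.087,-0.034,0.08],"turn":[0,0,0]},{"grip":30,"offset":[0.087,-0.034,0.1],"turn":[0,0,0]},{"grip":30,"offset":[0.087,-0.034,0.1],"turn":[0,0,0]}]' 30 >/dev/null;  python3 - <<'E'
from h import *
s,r=st(); a=np.radians(-11.35)
u=np.array([np.cos(a),np.sin(a)]);v=np.array([-u[1],u[0]]);b=np.array([.5939,.1907])
d=s["tool_pos"][:2]-b;print("tcp in beam",d@u,d@v)
for c in("scene","top"):
    I=arm.get_image(c);cv2.imwrite(f"pics/{c}2.png",I)
    for l in("beam","cell_mid"):
        for k in arm.mark_of(l,c):
            d=np.array(k["xyz"][:2])-b
            if abs(d).max()<.12: print(c,l,np.round(k["xyz"],4),round(k["confidence"],2),(d@u).round(4),(d@v).round(4))
    q=proj(c,[*(b-.05*u),.05])[0].astype(int);print(c,q)
    m=I[q[1]-60:q[1]+50,q[0]-60:q[0]+60];cv2.imwrite(f"pics/{c}3.png",cv2.resize(m,None,fx=5,fy=5,interpolation=cv2.INTER_CUBIC))
E
```

```text
t 6.15 pos [0.5268 0.2041 0.1001] x [ 0.197  0.98  -0.001] y [ 0.98  -0.197 -0.002] z [-0.003 -0.001 -1.   ] F [ 0.7 -0.5 -1.6] w 0.0358 g 30.7
tcp in beam -0.06848024899512768 -2.808237419974613e-05
scene beam [0.5943 0.1895 0.0146] 0.62 0.0006 -0.0011
scene cell_mid [0.5262 0.2054 0.0873] 0.85 -0.0693 0.0011
scene [412 228]
top beam [0.5911 0.1926 0.0185] 0.85 -0.0031 0.0013
top cell_mid [0.5252 0.2057 0.0919] 0.69 -0.0703 0.0012
top [175 211]
```

View pics/scene3.png

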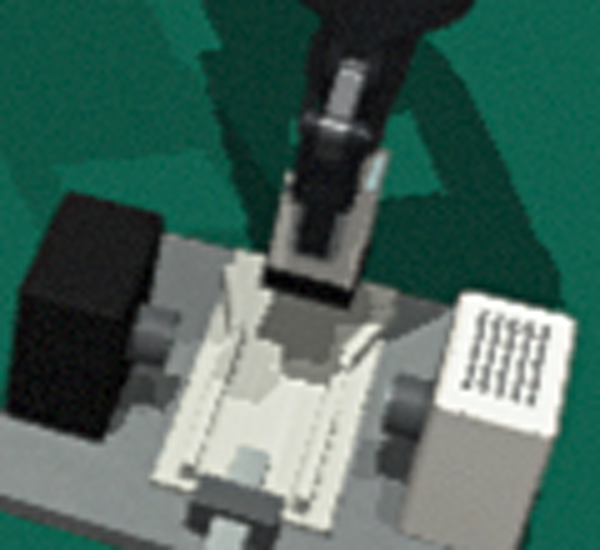

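The scene crop shows the cell held upright over the mouth, foot edge from about (267,285) to (351,303). The rails run down to about (187,468) and (303,503), and nothing touches. I'll compare the foot and rail midlines in this one camera.

```bash
python3 - <<'E'
from h import *
a=np.radians(-11.35)
u=np.array([np.cos(a),np.sin(a)]);v=np.array([-u[1],u[0]]);b=np.array([.5939,.1907])
f=lambda P,z:[((w-b)@u*1000,(w-b)@v*1000) for w in back("scene",np.array(P)/5.-.4+(352,168),z)]
print("foot top",np.round(f([(265,268),(354,288)],.065),1));print("foot bot",np.round(f([(267,287),(350,305)],.053),1))
print("rail end z26",np.round(f([(187,468),(303,503)],.026),1))
print("block",np.round(f([(192,478),(280,505)],.032),1))
print("bed end",np.round(f([(152,485),(328,528)],.016),1))
E
```

```text
foot top [[-48.4 -20.3]
 [-50.6  17.8]]
foot bot [[-50.5 -17.9]
 [-53.1  17.9]]
rail end z26 [[ 46.2 -26.2]
 [ 46.5  22.4]]
block [[ 57.  -22.2]
 [ 57.4  14.2]]
bed end [[ 52.  -38.3]
 [ 46.4  34.3]]
```

View pics/top3.png

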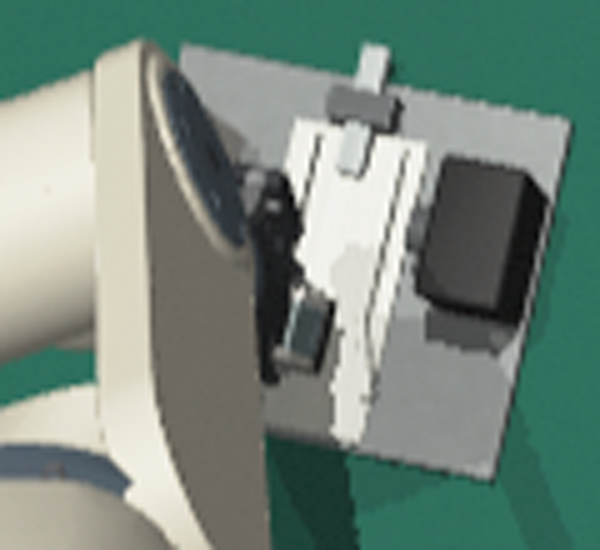

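The top crop is half hidden by the arm, and shows the cell at (310,325) over the mouth. From the camera and grip evidence the cell sits about 1.5 mm to +y of the track's middle, so I shift it by that and lower.

```bash
python3 -m crank '[{"grip":30,"offset":[-0.0015,0,0.01],"turn":[0,0,0]},{"grip":30,"offset":[-0.0015,0,0.02],"turn":[0,0,0]},{"grip":30,"offset":[-0.0015,0,0.028],"turn":[0,0,0]},{"grip":30,"offset":[-0.0015,0,0.033],"turn":[0,0,0]},{"grip":30,"offset":[-0.0015,0,0.033],"turn":[0,0,0]}]' 20; python3 -m crank '[{"grip":30,"offset":[0,0,0.0005],"turn":[0,0,0]},{"grip":30,"offset":[0,0,0.001],"turn":[0,0,0]},{"grip":30,"offset":[0,0,0.0015],"turn":[0,0,0]},{"grip":30,"offset":[0,0,0.002],"turn":[0,0,0]},{"grip":30,"offset":[0,0,0.002],"turn":[0,0,0]}]' 20
```

```text
clock: 7.08
tool_pos: [0.5268, 0.2031, 0.0677]
ee_rot: [-2.431, -1.99, 0.001]
wrist_force: [1.0, -0.1, -1.5]
gripper_width: 0.0353
grasp_force: 30.7
clock: 7.7
tool_pos: [0.5271, 0.2032, 0.0663]
ee_rot: [2.431, 1.99, 0.0]
wrist_force: [-0.2, 0.9, -2.8]
gripper_width: 0.0359
grasp_force: 30.7
```

```bash
python3 -m crank '[{"grip":30,"offset":[0,0,0.0005],"turn":[0,0,0]},{"grip":30,"offset":[0,0,0.001],"turn":[0,0,0]},{"grip":30,"offset":[0,0,0.0015],"turn":[0,0,0]},{"grip":30,"offset":[0,0,0.002],"turn":[0,0,0]},{"grip":30,"offset":[0,0,0.002],"turn":[0,0,0]}]' 20; python3 -m crank '[{"grip":30,"offset":[0,0,0.0003],"turn":[0,0,0]},{"grip":30,"offset":[0,0,0.0006],"turn":[0,0,0]},{"grip":30,"offset":[0,0,0.0009],"turn":[0,0,0]},{"grip":30,"offset":[0,0,0.001],"turn":[0,0,0]},{"grip":30,"offset":[0,0,0.001],"turn":[0,0,0]}]' 20
```

```text
clock: 8.32
tool_pos: [0.5271, 0.2032, 0.0642]
ee_rot: [-2.431, -1.99, 0.0]
wrist_force: [0.2, -0.5, -2.2]
gripper_width: 0.0359
grasp_force: 30.7
clock: 8.95
tool_pos: [0.5272, 0.2032, 0.0633]
ee_rot: [2.431, 1.99, 0.0]
wrist_force: [-0.6, -0.3, -1.6]
gripper_width: 0.0356
grasp_force: 30.8
```

```bash
python3 -m crank '[{"grip":30,"offset":[0,0,0.0003],"turn":[0,0,0]},{"grip":30,"offset":[0,0,0.0006],"turn":[0,0,0]},{"grip":30,"offset":[0,0,0.0009],"turn":[0,0,0]},{"grip":30,"offset":[0,0,0.001],"turn":[0,0,0]},{"grip":30,"offset":[0,0,0.001],"turn":[0,0,0]}]' 20; python3 -m crank '[{"grip":30,"offset":[0,0,0.0002],"turn":[0,0,0]},{"grip":30,"offset":[0,0,0.0004],"turn":[0,0,0]},{"grip":30,"offset":[0,0,0.0006],"turn":[0,0,0]},{"grip":30,"offset":[0,0,0.0007],"turn":[0,0,0]},{"grip":30,"offset":[0,0,0.0007],"turn":[0,0,0]}]' 20
```

```text
clock: 9.57
tool_pos: [0.5271, 0.2032, 0.0632]
ee_rot: [-2.431, -1.99, -0.0]
wrist_force: [-5.3, -0.5, 12.1]
gripper_width: 0.0356
grasp_force: 32.3
clock: 10.2
tool_pos: [0.5271, 0.2032, 0.0632]
ee_rot: [-2.431, -1.99, -0.0]
wrist_force: [-6.7, -1.9, 21.0]
gripper_width: 0.0358
grasp_force: 33.1
```

```bash
python3 -m crank '[{"grip":30,"offset":[0,0,-0.0007],"turn":[0,0,0]},{"grip":30,"offset":[0,0,-0.0014],"turn":[0,0,0]},{"grip":30,"offset":[0,0.001,-0.0014],"turn":[0,0,0]},{"grip":30,"offset":[0,0.003,-0.0014],"turn":[0,0,0]},{"grip":30,"offset":[0,0.005,-0.0014],"turn":[0,0,0]}]' 20; python3 - <<'E'
from h import *
a=np.radians(-11.35)
u=np.array([np.cos(a),np.sin(a)]);v=np.array([-u[1],u[0]]);b=np.array([.5939,.1907])
w=back("top",np.array([(338,170),(362,176),(350,173)])/5.-.4+(115,151),.022)-b
print(w@u,w@v); s,r=st();d=s["tool_pos"][:2]-b;print(d@u,d@v)
E
```

```text
clock: 10.82
tool_pos: [0.5317, 0.2024, 0.0632]
ee_rot: [-2.431, -1.989, 0.001]
wrist_force: [-3.7, 0.6, 7.6]
gripper_width: 0.0359
grasp_force: 31.9
[0.02604232 0.02542059 0.02573138] [ 0.00639291 -0.00709647 -0.00035352]
t 10.82 pos [0.5317 0.2024 0.0632] x [ 0.198  0.98  -0.   ] y [ 0.98  -0.198 -0.001] z [-0.001  0.    -1.   ] F [-3.7  0.6  7.6] w 0.0359 g 31.9
-0.06326134977671086 -0.0007908152653457436
```

```bash
python3 -m crank '[{"grip":30,"offset":[0,0.004,0],"turn":[0,0,0]},{"grip":30,"offset":[0,0.008,0],"turn":[0,0,0]},{"grip":30,"offset":[0,0.012,0],"turn":[0,0,0]},{"grip":30,"offset":[0,0.016,0],"turn":[0,0,0]},{"grip":30,"offset":[0,0.02,0],"turn":[0,0,0]}]' 20
```

```text
clock: 11.45
tool_pos: [0.5514, 0.1984, 0.0633]
ee_rot: [-2.431, -1.989, 0.001]
wrist_force: [-4.8, 0.9, 7.0]
gripper_width: 0.0358
grasp_force: 31.9
```

```bash
python3 -m crank '[{"grip":30,"offset":[0,0.004,-0.0002],"turn":[0,0,0]},{"grip":30,"offset":[0,0.008,-0.0002],"turn":[0,0,0]},{"grip":30,"offset":[0,0.012,-0.0002],"turn":[0,0,0]},{"grip":30,"offset":[0,0.016,-0.0002],"turn":[0,0,0]},{"grip":30,"offset":[0,0.02,-0.0002],"turn":[0,0,0]}]' 20
```

```text
clock: 12.08
tool_pos: [0.5713, 0.1943, 0.0633]
ee_rot: [-2.431, -1.99, 0.001]
wrist_force: [-3.6, 1.0, 5.4]
gripper_width: 0.0356
grasp_force: 31.5
```

```bash
python3 -m crank '[{"grip":30,"offset":[0,0.004,0],"turn":[0,0,0]},{"grip":30,"offset":[0,0.008,0],"turn":[0,0,0]},{"grip":30,"offset":[0,0.012,0],"turn":[0,0,0]},{"grip":30,"offset":[0,0.015,0],"turn":[0,0,0]},{"grip":30,"offset":[0,0.017,0],"turn":[0,0,0]}]' 20
```

```text
clock: 12.7
tool_pos: [0.588, 0.191, 0.0633]
ee_rot: [-2.431, -1.989, 0.0]
wrist_force: [-3.5, 0.1, 6.1]
gripper_width: 0.0358
grasp_force: 31.5
```

```bash
python3 -m crank '[{"grip":30,"offset":[0,0.0004,0],"turn":[0,0,0]},{"grip":30,"offset":[0,0.0008,0],"turn":[0,0,0]},{"grip":30,"offset":[0,0.0012,0],"turn":[0,0,0]},{"grip":30,"offset":[0,0.0015,0],"turn":[0,0,0]},{"grip":30,"offset":[0,0.0015,0],"turn":[0,0,0]}]' 20
```

```text
clock: 13.32
tool_pos: [0.5893, 0.1907, 0.0633]
ee_rot: [-2.431, -1.99, 0.0]
wrist_force: [-2.4, 1.1, 5.1]
gripper_width: 0.0358
grasp_force: 31.6
```

```bash
python3 -m crank '[{"grip":30,"offset":[0,0.0003,0],"turn":[0,0,0]},{"grip":30,"offset":[0,0.0006,0],"turn":[0,0,0]},{"grip":30,"offset":[0,0.0009,0],"turn":[0,0,0]},{"grip":30,"offset":[0,0.0012,0],"turn":[0,0,0]},{"grip":30,"offset":[0,0.0012,0],"turn":[0,0,0]}]' 20
```

```text
clock: 13.95
tool_pos: [0.5905, 0.1905, 0.0633]
ee_rot: [-2.431, -1.99, 0.0]
wrist_force: [-2.9, 0.6, 6.0]
gripper_width: 0.0355
grasp_force: 31.6
```

```bash
python3 -m crank '[{"grip":30,"offset":[0,0.0003,0],"turn":[0,0,0]},{"grip":30,"offset":[0,0.0006,0],"turn":[0,0,0]},{"grip":30,"offset":[0,0.0009,0],"turn":[0,0,0]},{"grip":30,"offset":[0,0.001,0],"turn":[0,0,0]},{"grip":30,"offset":[0,0.001,0],"turn":[0,0,0]}]' 20
```

```text
clock: 14.58
tool_pos: [0.5915, 0.1903, 0.0633]
ee_rot: [-2.431, -1.99, 0.0]
wrist_force: [-2.8, 0.3, 5.4]
gripper_width: 0.0361
grasp_force: 31.6
```

```bash
python3 -m crank '[{"grip":30,"offset":[0,0.0003,0],"turn":[0,0,0]},{"grip":30,"offset":[0,0.0006,0],"turn":[0,0,0]},{"grip":30,"offset":[0,0.0009,0],"turn":[0,0,0]},{"grip":30,"offset":[0,0.001,0],"turn":[0,0,0]},{"grip":30,"offset":[0,0.001,0],"turn":[0,0,0]}]' 20
```

```text
clock: 15.2
tool_pos: [0.5924, 0.1901, 0.0633]
ee_rot: [-2.431, -1.99, 0.0]
wrist_force: [-3.5, 0.2, 5.8]
gripper_width: 0.0361
grasp_force: 31.6
```

```bash
python3 -m crank '[{"grip":30,"offset":[0,0.0003,0],"turn":[0,0,0]},{"grip":30,"offset":[0,0.0006,0],"turn":[0,0,0]},{"grip":30,"offset":[0,0.0009,0],"turn":[0,0,0]},{"grip":30,"offset":[0,0.001,0],"turn":[0,0,0]},{"grip":30,"offset":[0,0.001,0],"turn":[0,0,0]}]' 20 | grep -E 'pos|wrist'
```

```text
tool_pos: [0.5934, 0.1898, 0.0633]
wrist_force: [-3.3, 0.5, 6.9]
```

```bash
python3 -m crank '[{"grip":30,"offset":[0,0.0003,0],"turn":[0,0,0]},{"grip":30,"offset":[0,0.0006,0],"turn":[0,0,0]},{"grip":30,"offset":[0,0.0009,0],"turn":[0,0,0]},{"grip":30,"offset":[0,0.001,0],"turn":[0,0,0]},{"grip":30,"offset":[0,0.001,0],"turn":[0,0,0]}]' 20 | grep -E 'pos|wrist'
```

```text
tool_pos: [0.5944, 0.1897, 0.0633]
wrist_force: [-3.4, 0.9, 5.7]
```

```bash
python3 -m crank '[{"grip":30,"offset":[0,0.0003,0],"turn":[0,0,0]},{"grip":30,"offset":[0,0.0006,0],"turn":[0,0,0]},{"grip":30,"offset":[0,0.0009,0],"turn":[0,0,0]},{"grip":30,"offset":[0,0.001,0],"turn":[0,0,0]},{"grip":30,"offset":[0,0.001,0],"turn":[0,0,0]}]' 20 | grep -E 'pos|wrist'
```

```text
tool_pos: [0.5954, 0.1895, 0.0633]
wrist_force: [-3.4, 0.4, 6.0]
```

```bash
python3 -m crank '[{"grip":30,"offset":[0,0.0003,0],"turn":[0,0,0]},{"grip":30,"offset":[0,0.0006,0],"turn":[0,0,0]},{"grip":30,"offset":[0,0.0009,0],"turn":[0,0,0]},{"grip":30,"offset":[0,0.001,0],"turn":[0,0,0]},{"grip":30,"offset":[0,0.001,0],"turn":[0,0,0]}]' 20 | grep -E 'pos|wrist'
```

```text
tool_pos: [0.5964, 0.1893, 0.0633]
wrist_force: [-3.9, 1.9, 5.0]
```

```bash
python3 -m crank '[{"grip":30,"offset":[0,0.0003,0],"turn":[0,0,0]},{"grip":30,"offset":[0,0.0006,0],"turn":[0,0,0]},{"grip":30,"offset":[0,0.0009,0],"turn":[0,0,0]},{"grip":30,"offset":[0,0.001,0],"turn":[0,0,0]},{"grip":30,"offset":[0,0.001,0],"turn":[0,0,0]}]' 20 | grep -E 'pos|wrist'
```

```text
tool_pos: [0.5973, 0.1891, 0.0633]
wrist_force: [-3.3, 1.0, 5.7]
```

```bash
python3 -m crank '[{"grip":30,"offset":[0,0.0003,0],"turn":[0,0,0]},{"grip":30,"offset":[0,0.0006,0],"turn":[0,0,0]},{"grip":30,"offset":[0,0.0009,0],"turn":[0,0,0]},{"grip":30,"offset":[0,0.001,0],"turn":[0,0,0]},{"grip":30,"offset":[0,0.001,0],"turn":[0,0,0]}]' 20 | grep -E 'pos|wrist'
```

```text
tool_pos: [0.598, 0.1889, 0.0633]
wrist_force: [-4.6, 2.1, 7.2]
```

```bash
python3 -m crank '[{"grip":30,"offset":[0,0.0001,0],"turn":[0,0,0]},{"grip":30,"offset":[0,0.0002,0],"turn":[0,0,0]},{"grip":30,"offset":[0,0.0003,0],"turn":[0,0,0]},{"grip":30,"offset":[0,0.0003,0],"turn":[0,0,0]},{"grip":30,"offset":[0,0.0003,0],"turn":[0,0,0]}]' 20; python3 -c "
from h import *
for i in range(1): st()"
```

```text
clock: 19.58
tool_pos: [0.5981, 0.1889, 0.0633]
ee_rot: [-2.43, -1.989, 0.002]
wrist_force: [-5.0, 1.5, 7.4]
gripper_width: 0.0355
grasp_force: 31.7
t 19.57 pos [0.5981 0.1889 0.0633] x [ 0.198  0.98  -0.   ] y [ 0.98  -0.198 -0.001] z [-0.001  0.    -1.   ] F [-5.   1.5  7.4] w 0.0355 g 31.7
```

```bash
python3 -m crank '[{"grip":30,"offset":[0,0.0001,0],"turn":[0,0,0]},{"grip":30,"offset":[0,0.0002,0],"turn":[0,0,0]},{"grip":30,"offset":[0,0.0003,0],"turn":[0,0,0]},{"grip":30,"offset":[0,0.0003,0],"turn":[0,0,0]},{"grip":30,"offset":[0,0.0003,0],"turn":[0,0,0]}]' 20|grep -E 'pos|wrist'
```

```text
tool_pos: [0.5981, 0.1889, 0.0633]
wrist_force: [-6.2, 2.2, 8.5]
```

```bash
python3 -m crank '[{"grip":30,"offset":[0,0.0001,0],"turn":[0,0,0]},{"grip":30,"offset":[0,0.0003,0],"turn":[0,0,0]},{"grip":30,"offset":[0,0.0004,0],"turn":[0,0,0]},{"grip":30,"offset":[0,0.0004,0],"turn":[0,0,0]},{"grip":30,"offset":[0,0.0004,0],"turn":[0,0,0]}]' 20|grep -E 'pos|wrist'
```

```text
tool_pos: [0.5982, 0.1889, 0.0633]
wrist_force: [-7.1, 2.9, 9.8]
```

```bash
python3 -m crank '[{"grip":30,"offset":[0,0.0001,0],"turn":[0,0,0]},{"grip":30,"offset":[0,0.0003,0],"turn":[0,0,0]},{"grip":30,"offset":[0,0.0003,0],"turn":[0,0,0]},{"grip":30,"offset":[0,0.0003,0],"turn":[0,0,0]},{"grip":30,"offset":[0,0.0003,0],"turn":[0,0,0]}]' 20|grep -E 'pos|wrist|clock'; python3 - <<'E'
from h import *
c="scene";I=arm.get_image(c)
cv2.imwrite("pics/p.png",cv2.resize(I[175:305,345:475],None,fx=4.5,fy=4.5,interpolation=cv2.INTER_CUBIC))
E
```

```text
clock: 21.45
tool_pos: [0.5982, 0.1889, 0.0633]
wrist_force: [-8.6, 2.1, 11.5]
```

View pics/p.png

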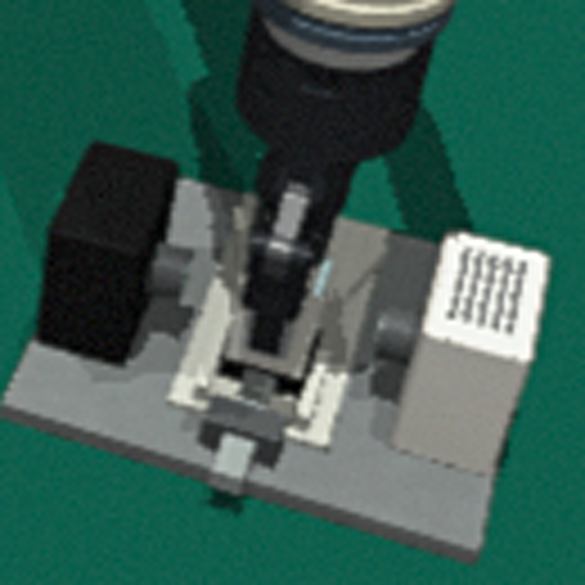

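The foot (270,365) meets the stop bar (262,380) between the rails, about 5 N forward of the sliding force. Now I'll release in small opening steps.

```bash
python3 -m crank '[{"grip":36,"offset":[0,0,0],"turn":[0,0,0]},{"grip":38,"offset":[0,0,0],"turn":[0,0,0]},{"grip":42,"offset":[0,-0.001,0],"turn":[0,0,0]},{"grip":50,"offset":[0,-0.0015,0],"turn":[0,0,0]},{"grip":58,"offset":[0,-0.0015,0],"turn":[0,0,0]}]' 20; python3 -c "
from h import *
arm.get_image('scene')
a=np.radians(-11.35);u=np.array([np.cos(a),np.sin(a)]);v=np.array([-u[1],u[0]]);b=np.array([.5939,.1907])
for k in arm.mark_of('cell_mid','scene'):
    d=np.array(k['xyz'][:2])-b
    if abs(d).max()<.1: print(k['xyz'],d@u,d@v)
st()"
```

```text
clock: 22.12
tool_pos: [0.5984, 0.1888, 0.0631]
ee_rot: [2.431, 1.99, 0.0]
wrist_force: [0.8, 0.1, 0.4]
gripper_width: 0.0581
grasp_force: 0.0
[0.5976, 0.188, 0.0545] 0.004159005079232321 -0.0019190301589396847
t 22.23 pos [0.5984 0.1888 0.0632] x [0.198 0.98  0.   ] y [ 0.98  -0.198  0.   ] z [ 0.  0. -1.] F [-0.3  0.1  0.2] w 0.0582 g 0.0
```

```bash
python3 -m crank '[{"grip":62,"offset":[0,0,-0.005],"turn":[0,0,0]},{"grip":62,"offset":[0,0,-0.03],"turn":[0,0,0]},{"grip":62,"offset":[0,0,-0.07],"turn":[0,0,0]},{"grip":62,"offset":[0,0,-0.12],"turn":[0,0,0]},{"grip":62,"offset":[0,0,-0.16],"turn":[0,0,0]}]' 20; python3 - <<'E'
from h import *
c="scene";I=arm.get_image(c)
cv2.imwrite("pics/p2.png",cv2.resize(I[185:295,355:465],None,fx=5.4,fy=5.4,interpolation=cv2.INTER_CUBIC))
E
```

```text
clock: 22.85
tool_pos: [0.5985, 0.189, 0.2257]
ee_rot: [2.431, 1.989, 0.003]
wrist_force: [0.3, 0.8, -0.6]
gripper_width: 0.0623
grasp_force: 0.0
```

View pics/p2.png

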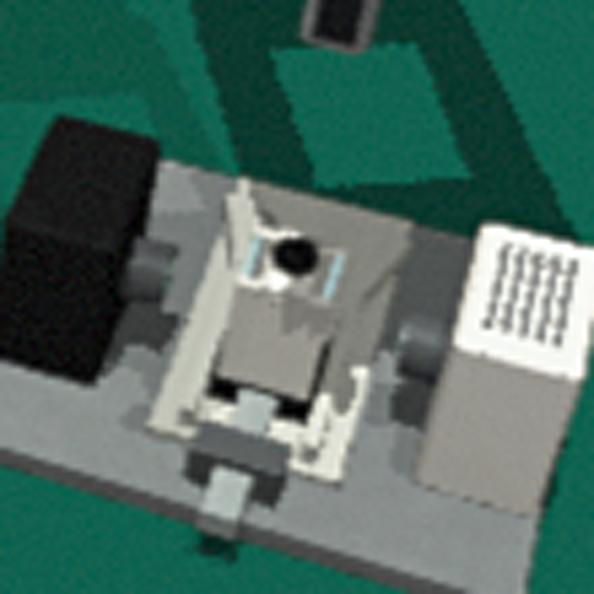

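The cell stands upright between the rails, with its foot against the bar at (258,400), its panes facing the barrels, and the gripper clear above. I'm handing in.

```bash
python3 -c "
from station import arm
print(arm.close_job())"
```

```text
the job is handed in; nothing more can be done
None
```

The job is handed in at about 23 s of the 53 s: the last picture shows the cell upright in the track with its clear faces to the lamp and detector and its foot against the stop bar, released after a push I estimate at about 5 N; the hand-in gave no verdict.

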